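# Snap the air splitter onto the bench outlet

### The arm

A 7-joint arm with a two-finger parallel gripper is mounted at the origin on the work surface. World frame = base frame: x ahead of the robot, y to its left, z up, the work surface at z = 0. Lengths are in m, angles in rad, forces in N, time in s.
With the tool pointing down it reaches from about 0.4 to 0.85 m from the base axis. Payload 10.4 kg.
Tool frame: the origin (TCP) lies at the very end of the fingers, on their centre line; the grasp point (between the pads) lies 19 mm behind it; z points along the fingers, y is the direction in which the jaws open and shut (so a half turn about z gives the same grasp; the last joint's range is limited). The gripper opens to 87 mm and grips with 3 to 60 N. Pads are 19 mm wide; open, the fingers measure 117 mm over their backs; the gripper's body (75 mm by 190 mm) begins 51 mm behind the grasp point.
Start: joints at [1.08, 0.332, -0.065, 1.46, 0.022, 1.35, -0.088], TCP at [0.282, -0.558, 0.223] pointing down, gripper open.
Joint ranges: [-2.6, 2.6], [-0.5, 2.12], [-1.47, 1.34], [0.16, 2.42], [-1.27, 4.41], [0.06, 2.06], [-2.6, 2.6]. Speed limits (rad/s): [2.22, 2.22, 2.79, 2.79, 3.14, 3.14, 3.14].

### API

Orientations are given as a unit quaternion [x, y, z, w].
In Python, from bench import r gives the robot as it stands.
- The arm moves only by the tool move_arm, never from a script. Its argument "deltas" is a list of rows, each a list of 5 numbers: the gripper's target within -1 to 1 (fully open at 1, half-way at 0, shut at -1), then the shift along the tool's x, y, z as a fraction of full scale, then the turn about the tool's z as a fraction of full scale. A call has 1 to 12 rows; each row shifts and turns the commanded pose from where the row before left it, along the tool's axes as they then stand; what a row does not reach is not made up. Full scale, the value 1, is 2.5 cm for a shift and 90 degrees for a turn. A row lasts 1/12 s, in which the tool goes at most 41.7 mm and 7.16 degrees, less where a joint would pass 70% of its speed; a pose out of reach is approached as far as the arm can. A call with a number of a shift or a turn outside -1 to 1 is refused whole. A call with a gripper value outside its range is refused whole. The fingers move at their own pace and stop on an object; "squeeze" is the grip in N (left out, the last holds). Time passes only in rows, so rows that do not move let the fingers close. It gives the time, the measured TCP pose, the force and the opening at its end, in the units of the state.
- r.read_state(): the state, without advancing time (a new reading comes with each control period).
- r.camera(name): name is "scene" or "top" or "wrist"; returns the picture (480x640x3 uint8, red, green, blue); there is no depth.
- r.camera_info(name): a dict with "K" (3x3 intrinsics, pixels), "k1" (the pictures are not rectified: a ray, as slopes to the right and down, at radius r is drawn at 1 + k1 r^2 times it, then the intrinsics apply), "R" (3x3) and "t" (3): a world point X has camera coordinates R X + t; the wrist camera has in their place "hand_eye" (4x4, takes a point from camera to tool coordinates, whose origin is the TCP and whose axes are the flange's). Camera axes: x right, y down, z forward; pixel columns grow to the right and rows downward; lengths in m; the calibration is good to about 2 mm. A picture is of the moment at which its call begins: read the wrist's pose just before it. camera_info takes no time and is no camera call.
- r.close_job(): hands the job in, once; it reports no verdict.
Trained networks look in the newest picture that a camera, given by its name, has taken for a name from the list of things; names that differ only in an ending like _2 or _b are one class to them, and where a whole thing is asked for, a point or a joint stands for the part that bears it (a point fixed in the world has none). Each returns a list of dicts, best first, with "confidence" (0 to 1); they miss things now and then, are a little off and sometimes report something else, mostly with a low value. They report only what shows in the picture. A call takes as long as a camera call. They do not tell look-alikes from the thing itself.
- r.boxes_of(camera, label): "position" ([x, y, z] in m, in the coordinates of the camera as it stood for that picture, good to about 4 mm: the middle of the surface that is visible of it).
- r.tip_of(camera, label): "position" ([x, y, z] in m, in the coordinates of the camera as it stood for that picture, good to about 4 mm: a listed point, or the origin of a listed thing).
The state is a dict: "time": time; "joint_positions": joint angles; "joint_vel": joint speeds; "joint_torque": joint torques, N m; "ee_pos": TCP position; "eef_rot": TCP orientation; "ft_force": force on the tool from outside, world axes, zero at the start; "torque": the same for the moment, N m; "width": finger opening in m.
Only numpy, scipy, OpenCV 4.12 (cv2) and the standard library are available. Lean on these libraries where they do the work, as an engineer would, in place of code of your own. Each camera call takes 0.05 s, during which the arm holds its last target.

### The job

Fit the two-way air splitter onto the bare plug of the bench air outlet: take it by its spring sleeve, so that lifting pulls the sleeve back, lower it right down onto the plug until it is fully seated, then let go so that the sleeve springs forward and locks it. Leave it upright on the outlet, and leave the plain tee fitting where it stands.

Things in the scene. Friction and masses are not known exactly. Their poses are not given: they have to be found in the camera images.
- splitter: Loose two-way air splitter, 0.7 kg, mouth down: round steel body 44 mm across, 52 mm high, brass cross pipe 16 mm thick, 110 mm long on top (axis at z = 60 mm, nuts to 71 mm). Origin: centre of its mouth (underside); z up, x along the pipe. Bore 34 mm wide, 46 deep; catches in it block the plug while the sleeve is forward, clear it when back, and lock under its head. Any yaw on the plug is fine.
- sleeve_grip (a point): Where to grip: a point on the axis of the splitter's ribbed steel sleeve, 24 mm above the sleeve's lower edge; it moves with the sleeve and lies 28 mm above the mouth with the sleeve forward, 40 mm when back. The sleeve is 55 mm across and 35 mm high (4 to 39 mm above the mouth). From above, the fingers straddle the cross pipe, closing along this point's y; x along the pipe.
- sleeve (a joint): How far the sleeve is pulled back (up, away from the mouth), m: 0 forward, 0.012 fully back; the catches clear the plug from about 0.009. A spring of 1.4 N (forward) to 3 N (back) pushes it forward; the body weighs more (5 N), so lifting by the sleeve pulls it fully back and the body hangs 12 mm lower in it. Once the body is seated, lowering or releasing the sleeve sends it forward.
- plug_seat (a point): Centre of the flat flange (62 mm across) at the bare plug's foot, 40 mm above the bench on a fixed 70 x 70 mm block; z up. The splitter's mouth rests on it when seated. Steel plug above it: neck 10 mm thick to 13 mm, head 28 mm from 15 to 22 mm, cone to 18 mm at its flat tip, 38 mm up. An equal block 120 mm or more to its left or right has a low six-sided brass cap (18 mm): not usable.
- tee: Bystander: plain brass pipe tee with no sleeve, standing stem down on the bench, 90 mm long, 60 mm high, 31 mm thick at its ends; origin at the centre of its underside, x along its cross pipe. It stands at least 130 mm to the left or right of the splitter's start. Not to be used or pushed about.
Not all that is in view belongs to the job. Leave any blue or red look-alike of the part that bears plug_seat alone.

How it is judged:
On the way, in this order (a step that is already met when the one before it is completed fails the run):
1. the sleeve is pulled back (value of joint sleeve above 0.007 m), for 0.2 s.
2. the splitter is over the plug with its sleeve still back (value of joint sleeve above 0.004 m and horizontal distance between splitter and plug_seat below 0.01 m and z of splitter in the frame of plug_seat below 0.02 m).
At the end, for the whole second after the job is handed in: The splitter stands upright (within 7 degrees) and still on the bare plug, its mouth within 4 mm of the seat flange in height and 8 mm of the plug's axis sideways, its sleeve forward again (joint under 2 mm) (horizontal distance between splitter and plug_seat below 0.008 m and z of splitter in the frame of plug_seat between -0.004 and 0.004 m and angle between splitter's own z axis and vertical below 0.12 rad and value of joint sleeve below 0.002 m and linear speed of splitter below 0.02 m/s); the robot touches nothing.
It fails at once if the plain tee is pushed more than 30 mm from its place (distance of tee from where it was at the start of the episode above 0.03 m).
It also fails if it takes over 35 s, if anything falls off the work surface, if the arm or the gripper's body presses on something with over 40 N, if the wrist force passes 120 N, or if a joint passes its speed limit or range.

## Working session

There is one attempt and no reset: what is moved stays moved. The work goes in short steps, Python scripts to look and compute and a tool call to move; the robot and the scene stay as the last step left them, time stands still between calls to the robot, and variables do not carry over. Pictures are saved under pics/ and viewed, and the job is handed in when it is done.

Besides the shell and the picture viewer there is one more tool, called after "Call:" as a command line: name --pt "numbers of a row" for each row, then --argument value for the rest. move_arm: Moves the arm, as the interface text tells. Shift numbers are shares of 2.5 cm and turn numbers shares of 90 degrees, none past 1 either way. Its arguments: {"type":"object","properties":{"deltas":{"type":"array","items":{"type":"array","items":{"type":"number"}}},"squeeze":{"type":"number"}},"required":["deltas"]}

```bash
ls; mkdir -p pics; cat > h.py <<'E'
from bench import r
import numpy as np, cv2
from scipy.spatial.transform import Rotation as Rn
def save(n,im): cv2.imwrite('pics/'+n+'.png',cv2.cvtColor(im,cv2.COLOR_RGB2BGR))
def c2w(cam,p,st=None):
    i=r.camera_info(cam); p=np.array(p)
    if cam=='wrist':
        q=np.array(i['hand_eye'])@np.r_[p,1]
        return Rn.from_quat(st['eef_rot']).apply(q[:3])+np.array(st['ee_pos'])
    return np.array(i['R']).T@(p-np.array(i['t']))
def ray(cam,uv,st=None):
    i=r.camera_info(cam);K=np.array(i['K']);k=i['k1']
    u=cv2.undistortPoints(np.array([[uv]],float),K,np.array([k,0,0,0.]))[0,0]
    o=c2w(cam,[0,0,0],st); d=c2w(cam,[u[0],u[1],1],st)-o
    return o,d/np.linalg.norm(d)
def proj(cam,X,st=None):
    i=r.camera_info(cam);K=np.array(i['K'])
    if cam=='wrist':
        T=np.array(i['hand_eye']); q=Rn.from_quat(st['eef_rot']).inv().apply(np.array(X)-np.array(st['ee_pos']))
        c=T[:3,:3].T@(q-T[:3,3])
    else: c=np.array(i['R'])@np.array(X)+np.array(i['t'])
    s=c[:2]/c[2]; s=s*(1+i['k1']*(s@s)); return K[:2,:2]@s+K[:2,2]
def tri(rays):
    A=np.zeros((3,3));b=np.zeros(3)
    for o,d in rays:
        P=np.eye(3)-np.outer(d,d);A+=P;b+=P@o
    X=np.linalg.solve(A,b); return X,[np.linalg.norm((np.eye(3)-np.outer(d,d))@(X-o)) for o,d in rays]
def atz(cam,uv,z,st=None):
    o,d=ray(cam,uv,st); return o+d*(z-o[2])/d[2]
E
python3 - <<'E'
from h import *
np.set_printoptions(precision=4,suppress=True)
st=r.read_state();print(st)
for c in ['scene','top']:
    save(c+'0',r.camera(c))
    for l in ['splitter','sleeve_grip','plug_seat','tee']:
        for f in (r.boxes_of,r.tip_of):
            try:
                for d in f(c,l): print(c,l,f.__name__,round(d['confidence'],2),c2w(c,d['position']),proj(c,c2w(c,d['position'])))
            except Exception as e: print(c,l,f.__name__,e)
print(r.read_state()['time'])
E
```

```text
pics
{'time': 0.0, 'joint_positions': array([ 1.0804,  0.3329, -0.0647,  1.461 ,  0.0216,  1.3499, -0.0885]), 'joint_vel': array([ 0.0004,  0.    ,  0.0014,  0.0004,  0.0017, -0.0004, -0.0008]), 'joint_torque': array([  0.0006, -62.3251,   0.025 , -38.9889,  -0.0613,   0.04  ,
         0.0001]), 'ee_pos': array([ 0.2817, -0.5575,  0.2217]), 'eef_rot': array([ 0.9728,  0.2318, -0.0002, -0.0007]), 'ft_force': array([ 0.0186, -0.6568,  0.3159]), 'torque': array([0.0028, 0.0051, 0.1129]), 'width': 0.08688418872820922}
scene splitter call 0.84 [ 0.5286 -0.2669  0.0507] [222.9354 186.218 ]
scene splitter call 0.95 [ 0.5185 -0.2764 -0.002 ] [225.4483 200.4028]
scene sleeve_grip call 0.51 [ 0.5383 -0.2571  0.0274] [223.4752 197.8011]
scene sleeve_grip call 0.78 [ 0.5191 -0.2788  0.0312] [223.3759 189.0314]
scene plug_seat call 0.72 [0.5482 0.2528 0.0338] [402.354  311.6473]
scene plug_seat call 0.71 [0.6312 0.3553 0.0364] [423.5978 368.8216]
scene plug_seat call 0.6 [0.6705 0.2212 0.0325] [347.9906 342.2133]
scene plug_seat call 0.85 [0.6171 0.3477 0.0396] [424.8186 360.2364]
scene plug_seat
[... 499 characters left out ...]
14] [464.7921 270.7196]
top sleeve_grip call 0.65 [ 0.5174 -0.2549  0.0402] [457.9955 271.5449]
top sleeve_grip call 0.55 [ 0.5189 -0.2748  0.0297] [466.7707 271.1696]
top plug_seat call 0.9 [0.6571 0.2001 0.0428] [229.5658 195.9923]
top plug_seat call 0.72 [0.6106 0.3441 0.0404] [157.8833 217.794 ]
top plug_seat call 0.66 [0.5372 0.2382 0.045 ] [207.9891 255.4706]
top plug_seat call 0.95 [0.5358 0.2471 0.0449] [203.4947 256.071 ]
top plug_seat call 0.78 [0.6151 0.35   0.0372] [155.6104 215.752 ]
top plug_seat call 0.73 [0.6652 0.2057 0.0422] [226.9892 192.0103]
top tee call 0.93 [ 0.4701 -0.1148  0.0555] [387.1465 294.1655]
top tee call 0.93 [ 0.4717 -0.1121 -0.0007] [382.8561 293.0098]
0.9
```

View pics/scene0.png

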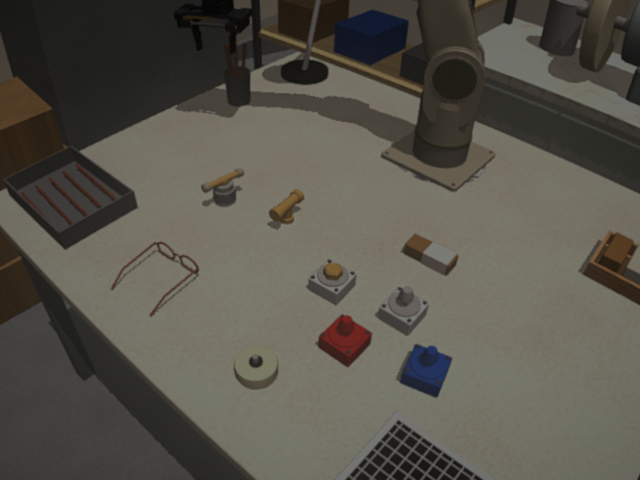

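View pics/top0.png

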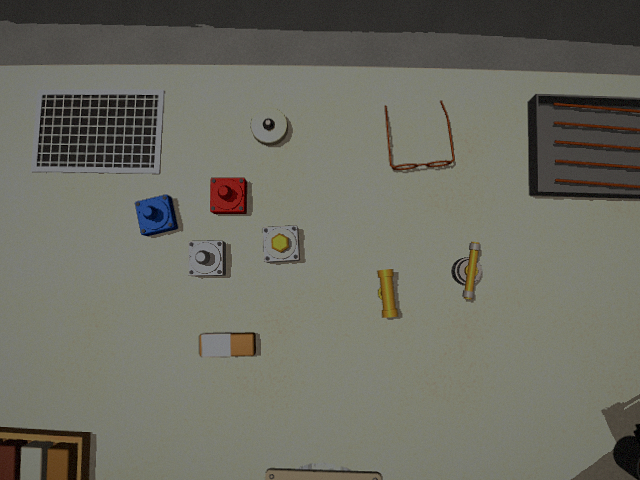

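```bash
python3 - <<'E'
import cv2
a=cv2.imread('pics/scene0.png')[270:400,310:460];b=cv2.imread('pics/top0.png')[160:290,110:260]
cv2.imwrite('pics/crop0.png',cv2.resize(cv2.hconcat([a,b]),None,fx=2.6,fy=2.6,interpolation=2))
a=cv2.imread('pics/scene0.png')[140:260,180:330];b=cv2.imread('pics/top0.png')[210:330,360:510]
cv2.imwrite('pics/crop1.png',cv2.resize(cv2.hconcat([a,b]),None,fx=2.6,fy=2.6,interpolation=2))
E
```

```text
(no output)
```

View pics/crop0.png

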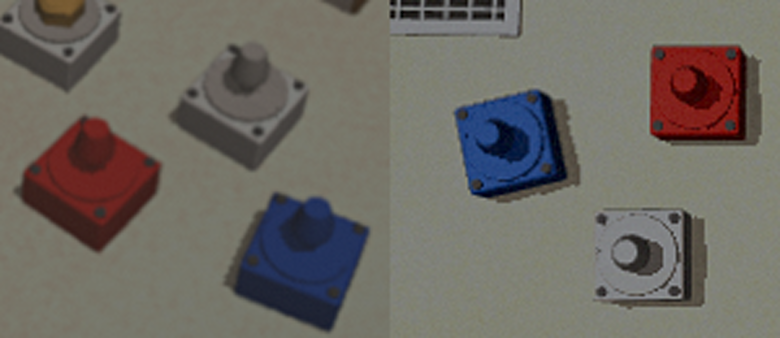

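View pics/crop1.png

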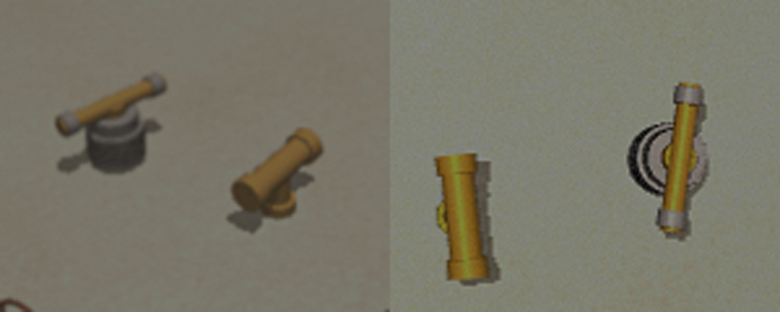

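Scene picture: the splitter (grey sleeve, cross pipe with nuts) is at scene (223,188) / top (470,270). The all-brass tee is at scene (286,205) / top (388,293). There are three plug bearers: grey/white at scene (405,300) / top (205,257), red at (345,338) and blue at (428,367). The brass-capped block is at scene (333,275). The crop shows that only the grey block has a bare steel plug, so that is the one meant.

```bash
python3 - <<'E'
from h import *
np.set_printoptions(precision=4,suppress=True)
e1=tri([ray('scene',(205.8,186.9)),ray('top',(474.6,242.7))]);e2=tri([ray('scene',(239.6,171.9)),ray('top',(468.5,298.5))])
print(e1,e2,(e1[0]+e2[0])/2, np.degrees(np.arctan2(*(e1[0]-e2[0])[[1,0]])))
# plug tip
print(tri([ray('scene',(310+248/2.6,270+50/2.6)),ray('top',(110+(627-390)/2.6,160+250/2.6))]))
st=r.read_state();R=Rn.from_quat(st['eef_rot']).as_matrix();print(R)
for n in ['wrist']: print(r.camera_info(n))
print('tool delta to over splitter z .2',R.T@(np.array([.521,-.277,.20])-st['ee_pos'])/.025)
E
```

```text
(array([ 0.5711, -0.2788,  0.0667]), [np.float64(0.0022519911889391023), np.float64(0.0022519911889392085)]) (array([ 0.4667, -0.2736,  0.0554]), [np.float64(0.0020179944181671883), np.float64(0.002017994418167366)]) [ 0.5189 -0.2762  0.0611] -2.8314052727792975
(array([0.5341, 0.2437, 0.0775]), [np.float64(0.0006086740950800167), np.float64(0.0006086740950800691)])
[[ 0.8926  0.4509  0.0001]
 [ 0.4509 -0.8926 -0.0001]
 [ 0.      0.0001 -1.    ]]
{'K': array([[370.6332,   0.    , 323.2627],
       [  0.    , 370.6332, 234.9727],
       [  0.    ,   0.    ,   1.    ]]), 'k1': -0.05507792218024109, 'hand_eye': array([[-0.0004, -0.9638, -0.2667,  0.0727],
       [ 1.    , -0.0003, -0.0004,  0.0004],
       [ 0.0003, -0.2667,  0.9638, -0.1623],
       [ 0.    ,  0.    ,  0.    ,  1.    ]])}
tool delta to over splitter z .2 [13.6048 -5.7145  0.9033]
```

Call:
move_arm --pt "1 0.9 -0.38 0.06 0" --pt "1 0.97 -0.41 0.06 0" --pt "1 0.97 -0.41 0.06 0" --pt "1 0.97 -0.41 0.06 0" --pt "1 0.97 -0.41 0.06 0" --pt "1 0.97 -0.41 0.06 0" --pt "1 0.97 -0.41 0.06 0" --pt "1 0.97 -0.41 0.06 0" --pt "1 0.97 -0.41 0.06 0" --pt "1 0.97 -0.41 0.06 0" --pt "1 0.97 -0.41 0.06 0" --pt "1 0.97 -0.41 0.06 0"

```text
time: 1.9
ee_pos: [0.4856, -0.3173, 0.2047]
eef_rot: [0.973, 0.232, 0.0, 0.0]
ft_force: [0.2, -1.3, 0.7]
width: 0.087
```

Call:
move_arm --pt "1 0.97 -0.41 0.06 0" --pt "1 0.97 -0.41 0.06 0" --pt "1 0 0 0 0.066" --pt "1 0 0 0 0.066" --pt "1 0 0 0 0.066" --pt "1 0 0 0 0.066" --pt "1 0 0 0 0.066" --pt "1 0 0 0 0" --pt "1 0 0 0 0" --pt "1 0 0 0 0"

```text
time: 2.73
ee_pos: [0.519, -0.2781, 0.2016]
eef_rot: [1.0, -0.024, 0.0, 0.0]
ft_force: [0.7, 0.0, -0.7]
width: 0.087
```

```bash
python3 - <<'E'
from h import *
np.set_printoptions(precision=4,suppress=True)
st=r.read_state();print(st['time'],st['ee_pos'],Rn.from_quat(st['eef_rot']).as_matrix())
save('w1',r.camera('wrist'))
for l in ['splitter','sleeve_grip']:
    for f in (r.boxes_of,r.tip_of):
        for d in f('wrist',l): print(l,f.__name__,round(d['confidence'],2),c2w('wrist',d['position'],st))
st['img']=0
import pickle;pickle.dump(st,open('st1.pkl','wb'))
E
```

```text
2.7333 [ 0.519  -0.2781  0.2016] [[ 0.9989 -0.047   0.    ]
 [-0.047  -0.9989 -0.0001]
 [ 0.      0.0001 -1.    ]]
splitter call 0.84 [ 0.525  -0.2764  0.0674]
splitter call 0.88 [ 0.5201 -0.2776  0.0017]
```

View pics/w1.png

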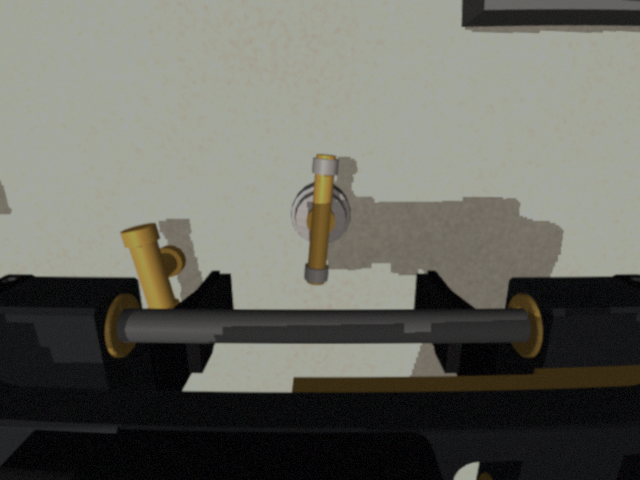

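The wrist picture shows the splitter's pipe running from (325,157) to (316,282), with the sleeve around (321,212). The tee is clear to the left at (155,265).

```bash
python3 - <<'E'
from h import *
import pickle;st=pickle.load(open('st1.pkl','rb'))
np.set_printoptions(precision=4,suppress=True)
for a,b in [((325,156),(316,284)),((325,166),(316.5,274))]:
  A=atz('wrist',a,.06,st);B=atz('wrist',b,.06,st);print(A,B,(A+B)/2,np.linalg.norm(A-B),np.degrees(np.arctan2(A[1]-B[1],A[0]-B[0])))
# triangulated with other views
e1=tri([ray('scene',(205.8,186.9)),ray('top',(474.6,242.7)),ray('wrist',(325,158),st)]);e2=tri([ray('scene',(239.6,171.9)),ray('top',(468.5,298.5)),ray('wrist',(316,280),st)]);print(e1,e2,(e1[0]+e2[0])/2)
for X in [(.519,-.277,.0),(.519,-.277,.06)]: print(proj('wrist',X,st),proj('top',X),proj('scene',X))
im=cv2.imread('pics/w1.png')[130:300,240:410];cv2.imwrite('pics/w1c.png',cv2.resize(im,None,fx=3.5,fy=3.5,interpolation=2))
E
```

```text
[ 0.5736 -0.2824  0.06  ] [ 0.4632 -0.2693  0.06  ] [ 0.5184 -0.2759  0.06  ] 0.11122172880543056 -6.748445837080625
[ 0.5657 -0.282   0.06  ] [ 0.4726 -0.2703  0.06  ] [ 0.5191 -0.2762  0.06  ] 0.0937960395235944 -7.204121539944537
(array([ 0.5713, -0.2806,  0.0651]), [np.float64(0.0033221419877698145), np.float64(0.0015878305910851226), np.float64(0.002048430699078142)]) (array([ 0.4671, -0.2713,  0.0581]), [np.float64(0.003148495917859435), np.float64(0.0017785167315567383), np.float64(0.002043673442915341)]) [ 0.5192 -0.276   0.0616]
[321.8806 208.1739] [464.192 271.599] [225.0453 199.7507]
[321.5749 222.2093] [471.7949 270.6805] [222.8188 179.438 ]
```

View pics/w1c.png

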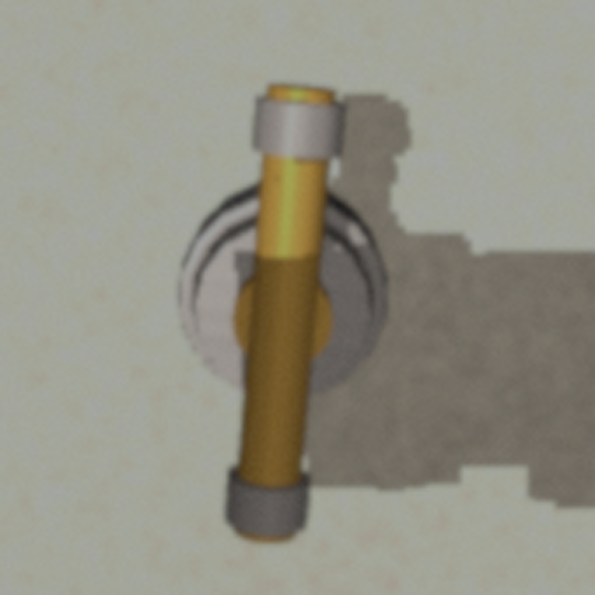

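Call:
move_arm --pt "1 0 -0.08 0.7 0.042" --pt "1 0 0 0.9 0" --pt "1 0 0 0.9 0" --pt "1 0 0 0.9 0" --pt "1 0 0 0.9 0" --pt "1 0 0 0.8 0" --pt "1 0 0 0.6 0" --pt "1 0 0 0.5 0" --pt "1 0 0 0.4 0" --pt "1 0 0 0 0" --pt "1 0 0 0 0" --squeeze 40

```text
time: 3.9
ee_pos: [0.5191, -0.2762, 0.0366]
eef_rot: [0.998, -0.058, -0.0, -0.0]
ft_force: [0.4, 0.0, -0.6]
width: 0.0874
```

```bash
python3 - <<'E'
from h import *
st=r.read_state();print(st['time'],st['ee_pos'],st['ft_force'])
a=r.camera('wrist');b=r.camera('scene')[120:260,130:320]
save('w2',a);save('s2',cv2.resize(b,None,fx=3.5,fy=3.5))
E
```

```text
3.9 [ 0.51912631 -0.2761647   0.03663269] [ 0.40063308  0.04291317 -0.60544783]
```

View pics/w2.png

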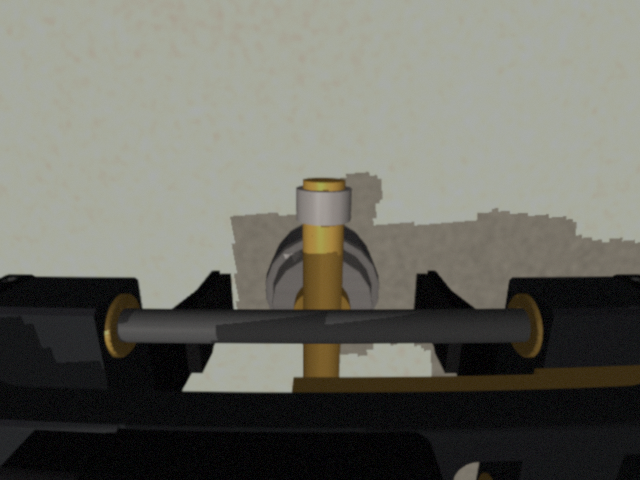

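View pics/s2.png

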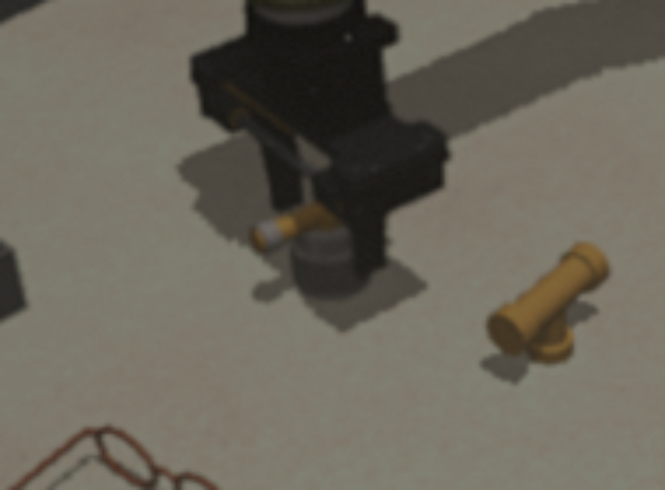

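The wrist view shows the pipe centred between the fingers at column 323 and aligned with the tool. The scene view shows the fingers straddling it. I still need to go 26 mm lower.

```bash
python3 - <<'E'
from h import *
st=r.read_state()
a=np.radians(-6.7);c=np.array([.519,-.2762,.06]);v=np.array([np.cos(a),np.sin(a),0])
print(proj('wrist',c+.055*v,st), atz('wrist',(323,184),.06,st)-.055*v, atz('wrist',(323,225),.039,st)-.0275*v)
E
```

```text
[321.6660623  183.95433447] [ 0.51892404 -0.2766986   0.06      ] [ 0.52524899 -0.27741855  0.039     ]
```

Call:
move_arm --pt "1 0 0 0.5 0" --pt "1 0 0 0.36 0" --pt "1 0 0 0.2 0" --pt "1 0 0 0 0" --pt "1 0 0 0 0"

```text
time: 4.42
ee_pos: [0.5187, -0.276, 0.0095]
eef_rot: [0.998, -0.058, -0.0, -0.0]
ft_force: [0.3, -0.3, 0.3]
width: 0.0868
```

Call:
move_arm --pt "-0.6 0 0 0 0" --pt "-0.6 0 0 0 0" --pt "-0.6 0 0 0 0" --pt "-0.6 0 0 0 0" --pt "-0.6 0 0 0 0" --pt "-0.6 0 0 0 0" --pt "-0.6 0 0 0 0" --pt "-0.6 0 0 0 0" --squeeze 45

```text
time: 5.08
ee_pos: [0.5191, -0.276, 0.0102]
eef_rot: [0.998, -0.058, 0.0, -0.0]
ft_force: [0.3, 1.0, 2.1]
width: 0.0534
```

Call:
move_arm --pt "-0.6 0 0 0 0" --pt "-0.6 0 0 -0.2 0" --pt "-0.6 0 0 -0.2 0" --pt "-0.6 0 0 -0.3 0" --pt "-0.6 0 0 -0.4 0" --pt "-0.6 0 0 -0.6 0" --pt "-0.6 0 0 -0.8 0" --pt "-0.6 0 0 -0.8 0" --pt "-0.6 0 0 -0.8 0" --pt "-0.6 0 0 -0.8 0" --pt "-0.6 0 0 -0.8 0" --pt "-0.6 0 0 -0.3 0"

```text
time: 6.08
ee_pos: [0.5198, -0.2767, 0.1636]
eef_rot: [0.998, -0.058, 0.002, 0.001]
ft_force: [0.3, 0.3, -6.5]
width: 0.0539
```

```bash
python3 - <<'E'
from h import *
np.set_printoptions(precision=4,suppress=True)
st=r.read_state();print(st['time'],st['ee_pos'],st['ft_force'],st['width'])
a=r.camera('wrist');b=r.camera('scene')[60:240,130:320]
save('w3',a);save('s3',cv2.resize(b,None,fx=3,fy=3))
for c in ['scene','wrist']:
  for d in r.tip_of(c,'splitter'): print(c,d['confidence'],c2w(c,d['position'],st)-st['ee_pos'])
import pickle;pickle.dump(st,open('st3.pkl','wb'))
E
```

```text
6.0833 [ 0.5198 -0.2767  0.1636] [ 0.3372  0.3426 -6.4736] 0.05394378132636919
scene 0.67 [-0.001   0.0004 -0.0206]
wrist 0.67 [ 0.0011 -0.0031 -0.0203]
```

View pics/w3.png

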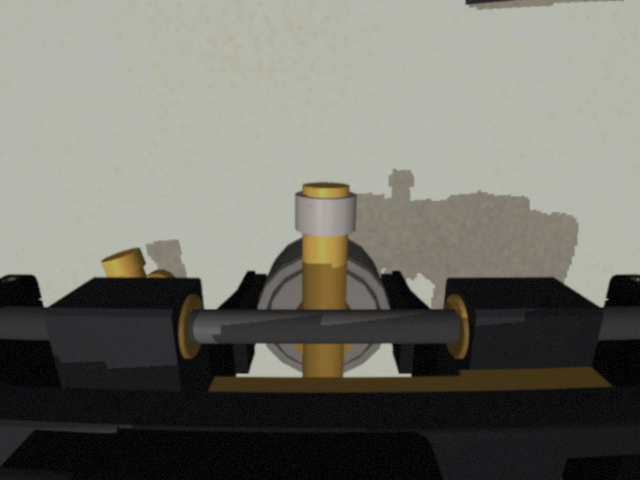

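View pics/s3.png

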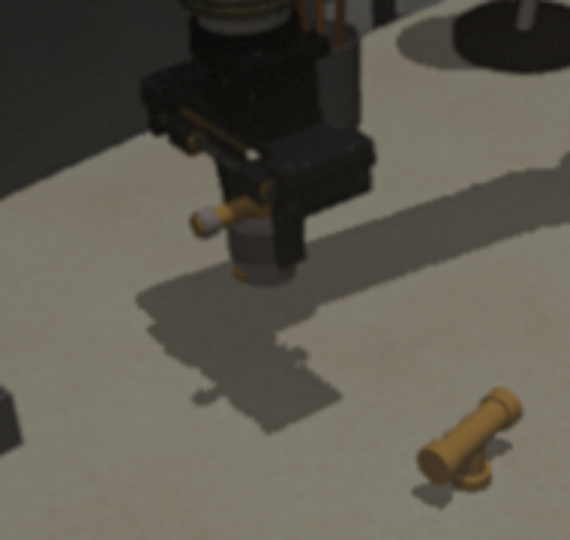

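Lifted: the splitter hangs upright with its mouth 20 mm below the TCP, which matches the sleeve being back. The measured weight is 6.5 N. In the wrist view the pipe end is at (326,186). Next I carry it towards the plug, stopping short so the wrist camera can see it.

Call:
move_arm --pt "-0.6 -0.1 -0.4 0 0" --pt "-0.6 -0.2 -0.7 0 0" --pt "-0.6 -0.22 -0.88 0 0" --pt "-0.6 -0.22 -0.88 0 0" --pt "-0.6 -0.22 -0.88 0 0" --pt "-0.6 -0.22 -0.88 0 0" --pt "-0.6 -0.22 -0.88 0 0" --pt "-0.6 -0.22 -0.88 0 0" --pt "-0.6 -0.22 -0.88 0 0" --pt "-0.6 -0.22 -0.88 0 0" --pt "-0.6 -0.22 -0.88 0 0" --pt "-0.6 -0.22 -0.88 0 0"

```text
time: 7.28
ee_pos: [0.4843, -0.0213, 0.1589]
eef_rot: [0.998, -0.058, -0.001, 0.0]
ft_force: [0.1, 0.5, -6.7]
width: 0.0534
```

Call:
move_arm --pt "-0.6 -0.22 -0.88 0 0" --pt "-0.6 -0.22 -0.88 0 0" --pt "-0.6 -0.22 -0.88 0 0" --pt "-0.6 -0.22 -0.88 0 0" --pt "-0.6 -0.22 -0.88 0 0" --pt "-0.6 -0.22 -0.88 0 0" --pt "-0.6 -0.22 -0.88 0 0" --pt "-0.6 -0.22 -0.88 0 0" --pt "-0.6 -0.15 -0.6 0 0" --pt "-0.6 0 0 0 0" --pt "-0.6 0 0 0 0" --pt "-0.6 0 0 0 0"

```text
time: 8.28
ee_pos: [0.4598, 0.1717, 0.1592]
eef_rot: [0.998, -0.058, -0.001, 0.001]
ft_force: [-0.4, 0.4, -7.0]
width: 0.0538
```

```bash
python3 - <<'E'
from h import *
np.set_printoptions(precision=4,suppress=True)
st=r.read_state();print(st['time'],st['ee_pos'],st['eef_rot'],st['ft_force'],st['width'])
save('w4',r.camera('wrist'))
for f in (r.tip_of,r.boxes_of):
  for d in f('wrist','plug_seat'): X=c2w('wrist',d['position'],st);print(round(d['confidence'],2),X,proj('wrist',X,st))
import pickle;pickle.dump(st,open('st4.pkl','wb'))
E
```

```text
8.2833 [0.4598 0.1717 0.1592] [ 0.9983 -0.0582 -0.0007  0.0005] [-0.3901  0.4383 -7.0269] 0.053757122522108416
0.79 [0.6181 0.3513 0.0421] [47.6033 45.518 ]
0.78 [0.5334 0.2469 0.0367] [212.0447 144.8821]
0.88 [0.5329 0.2382 0.0383] [222.8974 144.2425]
0.84 [0.6119 0.3411 0.0423] [62.435  52.0436]
0.81 [0.6309 0.2123 0.0258] [239.0119   1.9299]
```

View pics/w4.png

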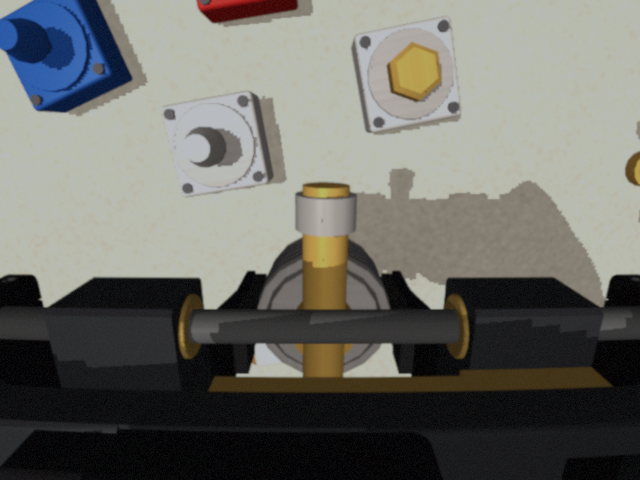

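The wrist view shows the grey block with the bare plug: flange centre about (213,145), tip about (197,148). The brass-capped block is at (413,72), and the blue and red look-alikes are at the top edge. I'm moving sideways for a second view in line with the plug.

Call:
move_arm --pt "-0.6 -0.05 -0.5 0 0" --pt "-0.6 -0.1 -0.8 0 0" --pt "-0.6 -0.1 -0.8 0 0" --pt "-0.6 -0.1 -0.6 0 0" --pt "-0.6 0 -0.3 0 0" --pt "-0.6 0 0 0 0" --pt "-0.6 0 0 0 0" --pt "-0.6 0 0 0 0"

```text
time: 9.1
ee_pos: [0.4609, 0.2462, 0.1598]
eef_rot: [0.998, -0.059, -0.0, 0.0]
ft_force: [0.0, -0.2, -7.6]
width: 0.0536
```

```bash
python3 - <<'E'
from h import *
np.set_printoptions(precision=4,suppress=True)
st=r.read_state();print(st['time'],st['ee_pos'],st['eef_rot'],st['ft_force'],st['width'])
im=r.camera('wrist');save('w5',im)
for f in (r.tip_of,):
  for d in f('wrist','plug_seat'): X=c2w('wrist',d['position'],st);print(round(d['confidence'],2),X,proj('wrist',X,st))
import pickle;pickle.dump(st,open('st5.pkl','wb'))
a=cv2.imread('pics/w4.png')[80:210,150:290];b=cv2.imread('pics/w5.png')[80:210,250:390]
cv2.imwrite('pics/w45c.png',cv2.resize(cv2.hconcat([a,b]),None,fx=2.8,fy=2.8,interpolation=2))
E
```

```text
9.1 [0.4609 0.2462 0.1598] [ 0.9983 -0.0591 -0.0001  0.0005] [ 0.0361 -0.2081 -7.6246] 0.05355664830298046
0.59 [0.6205 0.3528 0.0412] [144.463   27.6108]
0.55 [0.5318 0.2438 0.0395] [314.4701 135.9547]
```

View pics/w5.png

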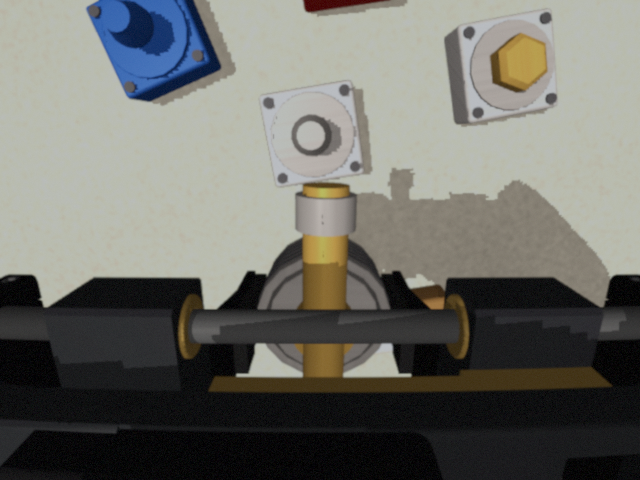

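View pics/w45c.png

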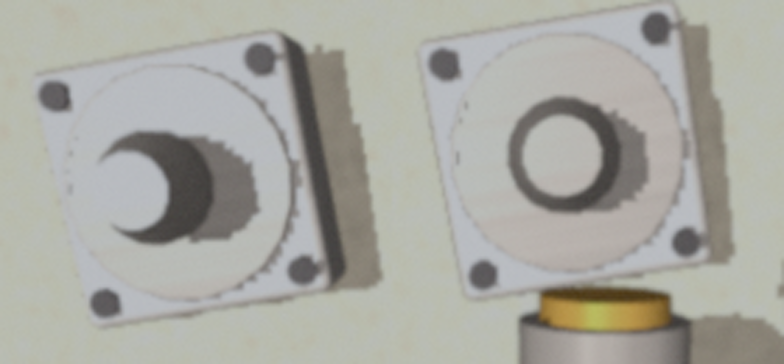

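In the crops, the tip is at w4 (195.4,148.6) and w5 (310.4,135.4). The flange centre is at w4 (214.6,144.8) and w5 (312.9,134.3).

```bash
python3 - <<'E'
from h import *
import pickle
np.set_printoptions(precision=4,suppress=True)
s4=pickle.load(open('st4.pkl','rb'));s5=pickle.load(open('st5.pkl','rb'))
print('tip',tri([ray('wrist',(195.4,148.6),s4),ray('wrist',(310.4,135.4),s5)]))
print('tip+',tri([ray('wrist',(195.4,148.6),s4),ray('wrist',(310.4,135.4),s5),ray('top',(201.2,256.2)),ray('scene',(405.4,289.2))]))
print('fl',tri([ray('wrist',(214.6,144.8),s4),ray('wrist',(312.9,134.3),s5)]))
for p,z,s in [((195.4,148.6),.078,s4),((310.4,135.4),.078,s5),((214.6,144.8),.04,s4),((312.9,134.3),.04,s5)]: print(z,atz('wrist',p,z,s))
print('top',atz('top',(201.2,256.2),.078),'scene',atz('scene',(405.4,289.2),.078))
# splitter pipe front end in s5, at pipe height TCP+.039
R=Rn.from_quat(s5['eef_rot']).as_matrix()
for s in (s5,):
  for uv,l in (((326,185),.055),):
    X=atz('wrist',uv,s['ee_pos'][2]+.0395,s); print('pipe end rel tool',R.T@(X-s['ee_pos'])); 
print(R)
E
```

```text
tip (array([0.5325, 0.2454, 0.0793]), [np.float64(0.00017391208363954226), np.float64(0.00017391208363979436)])
tip+ (array([0.5333, 0.2446, 0.0778]), [np.float64(0.001578452244212708), np.float64(0.0010446649311257649), np.float64(0.0007208116139765289), np.float64(0.0018845432478612493)])
fl (array([0.5332, 0.2449, 0.0367]), [np.float64(5.5130503716966856e-05), np.float64(5.513050371674793e-05)])
0.078 [0.5324 0.2459 0.078 ]
0.078 [0.5327 0.2455 0.078 ]
0.04 [0.5332 0.244  0.04  ]
0.04 [0.5332 0.2448 0.04  ]
top [0.5337 0.244  0.078 ] scene [0.5349 0.2434 0.078 ]
pipe end rel tool [ 0.0562  0.0014 -0.0395]
[[ 0.993  -0.1179 -0.0002]
 [-0.1179 -0.993  -0.001 ]
 [-0.0001  0.001  -1.    ]]
```

```bash
python3 -c "
import cv2
b=cv2.imread('pics/w5.png')[170:390,220:430]
cv2.imwrite('pics/w5d.png',cv2.resize(b,None,fx=2.7,fy=2.7,interpolation=2))"
```

```text
(no output)
```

View pics/w5d.png

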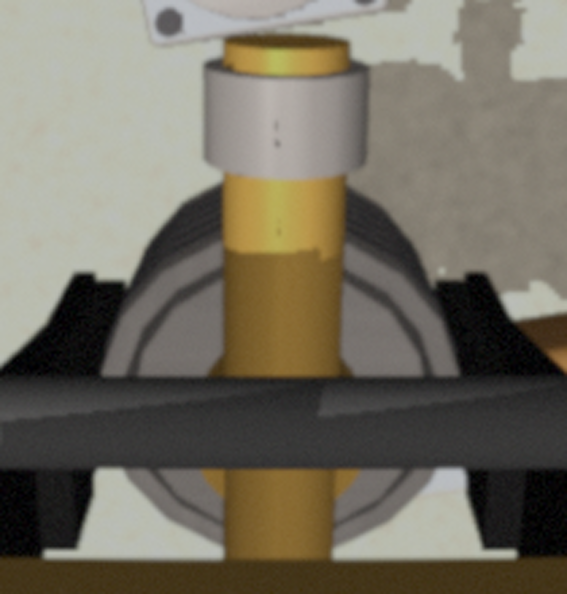

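```bash
python3 - <<'E'
from h import *
import pickle
np.set_printoptions(precision=1,suppress=True)
s=pickle.load(open('st5.pkl','rb'));R=Rn.from_quat(s['eef_rot']).as_matrix()
P=lambda t:proj('wrist',R@np.array(t)+s['ee_pos'],s)
im=cv2.imread('pics/w5.png')
for dx,dy,yw in [(0,0,0),(.001,0,1.5)]:
  print('dx',dx)
  T=lambda x,y,z:(dx+x*np.cos(np.radians(yw))-y*np.sin(np.radians(yw)),dy+x*np.sin(np.radians(yw))+y*np.cos(np.radians(yw)),z)
  print('rim bottom/top/left/right',P(T(-.0275,0,-.030)),P(T(.0275,0,-.030)),P(T(0,-.0275,-.030)),P(T(0,.0275,-.03)))
  print('end upper, lower',P(T(.055,0,-.039-.008)),P(T(.055,0,-.039+.008)),'sides',P(T(.055,.008,-.039)),P(T(.055,-.008,-.039)))
  for a in np.linspace(0,2*np.pi,80):
    for rr,z,c in ((.0275,-.030,(0,0,255)),):
      u=P(T(rr*np.cos(a),rr*np.sin(a),z)); im[int(round(u[1])),int(round(u[0]))]=c if dx==0 else (0,255,0)
    u=P(T(.055,.008*np.cos(a),-.039+.008*np.sin(a)));im[int(round(u[1])),int(round(u[0]))]=(0,0,255) if dx==0 else (0,255,0)
cv2.imwrite('pics/w5e.png',cv2.resize(im[170:390,220:430],None,fx=2.7,fy=2.7,interpolation=0))
E
```

```text
dx 0
rim bottom/top/left/right [322.2 381.5] [322.1 257.7] [253.2 322.9] [391.2 322.9]
end upper, lower [321.7 192.1] [321.9 185.1] sides [345.8 188.4] [297.9 188.4]
dx 0.001
rim bottom/top/left/right [320.5 379.5] [324.  255.2] [252.9 319.1] [391.2 322.3]
end upper, lower [326.3 189. ] [326.  182.4] sides [350.2 186.1] [302.2 184.9]
```

View pics/w5e.png

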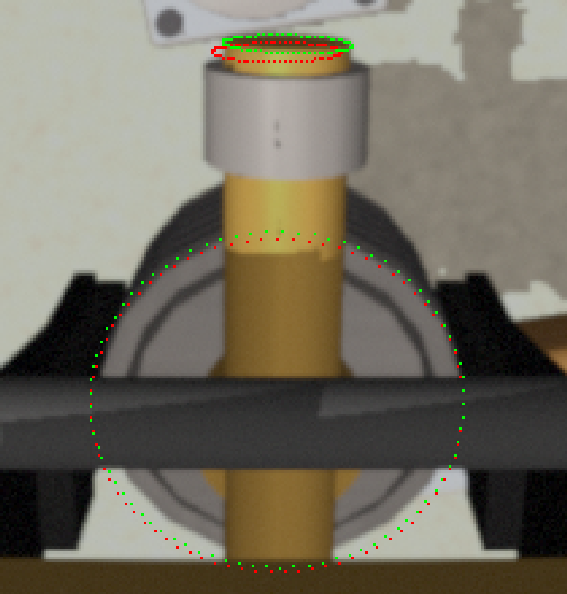

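Call:
move_arm --pt "-0.6 0.3 -0.03 0 0" --pt "-0.6 0.6 -0.06 0 0" --pt "-0.6 0.7 -0.08 0 0" --pt "-0.6 0.7 -0.08 0 0" --pt "-0.6 0.4 -0.05 0 0" --pt "-0.6 0.15 0 0.3 0" --pt "-0.6 0 0 0.5 0" --pt "-0.6 0 0 0.5 0" --pt "-0.6 0 0 0.4 0" --pt "-0.6 0 0 0 0" --pt "-0.6 0 0 0 0" --pt "-0.6 0 0 0 0"

```text
time: 10.2
ee_pos: [0.5321, 0.2471, 0.1179]
eef_rot: [0.998, -0.058, 0.0, -0.0]
ft_force: [-0.5, 0.7, -6.8]
width: 0.0536
```

```bash
python3 - <<'E'
from h import *
np.set_printoptions(precision=4,suppress=True)
st=r.read_state();print(st['time'],st['ee_pos'],st['eef_rot'],st['ft_force'],st['width'])
a=r.camera('scene');b=r.camera('top')
save('s6',a);save('t6',b)
import cv2
a=a[220:350,330:470];b=b[190:320,140:280]
save('c6',cv2.resize(np.hstack([a,b]),None,fx=2.8,fy=2.8,interpolation=2))
for c in ('scene','top'):
  for d in r.tip_of(c,'splitter'): print(c,d['confidence'],c2w(c,d['position']))
E
```

```text
10.2 [0.5321 0.2471 0.1179] [ 0.9983 -0.058   0.0002 -0.0001] [-0.5002  0.6943 -6.8073] 0.053595972698582704
scene 0.86 [0.5283 0.2493 0.0931]
top 0.78 [0.5372 0.2483 0.0997]
```

View pics/c6.png

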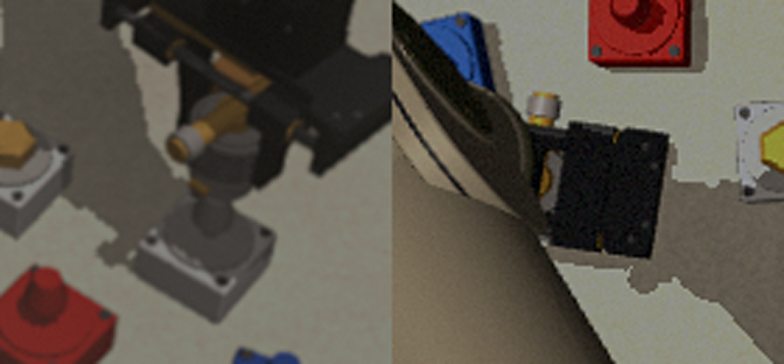

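```bash
python3 - <<'E'
from h import *
im=cv2.imread('pics/s6.png');B=cv2.resize(im[220:350,330:470],None,fx=4.5,fy=4.5,interpolation=2)
def dot(X,c):
    u=(proj('scene',X)-[330,220])*4.5+2; cv2.circle(B,tuple(int(v) for v in u),1,c,-1)
st=r.read_state();e=st['ee_pos']
for a in np.linspace(0,2*np.pi,100):
    k=np.array([np.cos(a),np.sin(a),0])
    for z,rr in ((-.0222,.022),(-.0062,.0275),(.0288,.0275)): dot(np.array([e[0],e[1],e[2]+z])+rr*k,(0,255,0))
    for c,col in (((.5328,.2453),(0,0,255)),((.534,.244),(255,0,0))):
        dot(np.array([*c,.04])+.031*k,col); dot(np.array([*c,.078])+.009*k,col)
cv2.imwrite('pics/o6.png',B)
E
```

```text
(no output)
```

View pics/o6.png

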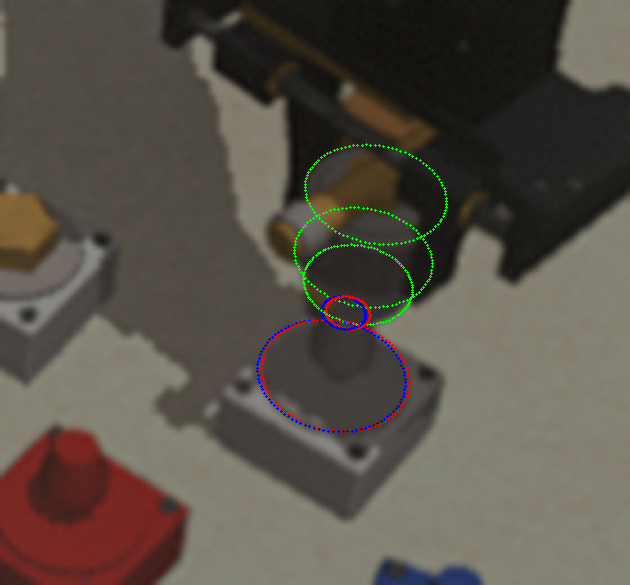

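The overlay in the scene picture puts the plug flange and the mouth where the model says, to about 1 mm. I'll correct 1.9 mm in y, then start down.

Call:
move_arm --pt "-0.6 0.03 0.075 0 0" --pt "-0.6 0 0 0 0" --pt "-0.6 0 0 0.2 0" --pt "-0.6 0 0 0.3 0" --pt "-0.6 0 0 0.3 0" --pt "-0.6 0 0 0.2 0" --pt "-0.6 0 0 0 0" --pt "-0.6 0 0 0 0"

```text
time: 11.07
ee_pos: [0.5324, 0.2448, 0.0919]
eef_rot: [0.998, -0.058, -0.001, 0.0]
ft_force: [0.7, 0.0, -7.1]
width: 0.0538
```

Call:
move_arm --pt "-0.6 0 0 0.15 0" --pt "-0.6 0 0 0.15 0" --pt "-0.6 0 0 0.15 0" --pt "-0.6 0 0 0 0" --pt "-0.6 0 0 0 0"

```text
time: 11.48
ee_pos: [0.5325, 0.2448, 0.081]
eef_rot: [0.998, -0.058, -0.0, 0.0]
ft_force: [0.5, -0.9, -7.2]
width: 0.0537
```

No contact so far: the force still equals the hanging weight and the side force is small. Continuing down.

Call:
move_arm --pt "-0.6 0 0 0.15 0" --pt "-0.6 0 0 0.15 0" --pt "-0.6 0 0 0.15 0" --pt "-0.6 0 0 0.1 0" --pt "-0.6 0 0 0 0" --pt "-0.6 0 0 0 0"

```text
time: 11.98
ee_pos: [0.5326, 0.2449, 0.0673]
eef_rot: [0.998, -0.058, -0.0, 0.0]
ft_force: [0.0, 0.5, -6.6]
width: 0.0536
```

Call:
move_arm --pt "-0.6 0 0 0.1 0" --pt "-0.6 0 0 0.1 0" --pt "-0.6 0 0 0.05 0" --pt "-0.6 0 0 0 0" --pt "-0.6 0 0 0 0"

```text
time: 12.4
ee_pos: [0.5329, 0.245, 0.0615]
eef_rot: [0.998, -0.058, 0.0, -0.0]
ft_force: [-0.3, -0.8, -5.4]
width: 0.0536
```

Call:
move_arm --pt "-0.6 0 0 0.1 0" --pt "-0.6 0 0 0 0" --pt "-0.6 0 0 0 0"

```text
time: 12.65
ee_pos: [0.5329, 0.245, 0.0589]
eef_rot: [0.998, -0.058, 0.0, -0.0]
ft_force: [0.7, -0.7, -4.1]
width: 0.0539
```

```bash
python3 - <<'E'
from h import *
st=r.read_state();print(st['time'],st['ee_pos'],st['ft_force'],st['width'])
a=r.camera('scene');save('s7',a)
print(r.read_state()['ft_force'])
e=st['ee_pos']
B=cv2.resize(cv2.cvtColor(a,4)[220:350,330:470],None,fx=4.5,fy=4.5,interpolation=2)
for t in np.linspace(0,2*np.pi,100):
    k=np.array([np.cos(t),np.sin(t),0])
    u=(proj('scene',np.array([.533,.245,.04])+.022*k)-[330,220])*4.5+2; cv2.circle(B,tuple(int(v) for v in u),1,(0,255,0),-1)
cv2.imwrite('pics/o7.png',B)
E
```

```text
12.65 [0.53294844 0.24503573 0.05890628] [ 0.69039837 -0.71438567 -4.11520139] 0.05389555466484878
[ 0.90481875 -0.44649286 -3.03536654]
```

View pics/o7.png

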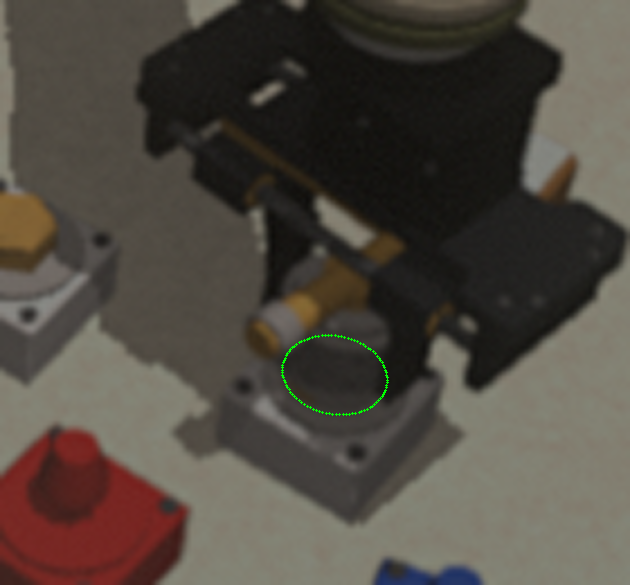

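The force has dropped from −7 to about −3 N, which is the sleeve and spring load only. The mouth sits in the predicted ring on the flange, so it is seated. Releasing.

Call:
move_arm --pt "1 0 0 0 0" --pt "1 0 0 0 0" --pt "1 0 0 0 0" --pt "1 0 0 0 0" --pt "1 0 0 0 0" --pt "1 0 0 0 0" --pt "1 0 0 0 0" --pt "1 0 0 0 0" --pt "1 0 0 0 0"

```text
time: 13.45
ee_pos: [0.5327, 0.2449, 0.0588]
eef_rot: [0.998, -0.058, 0.0, 0.0]
ft_force: [-0.3, 0.5, 0.2]
width: 0.087
```

```bash
python3 - <<'E'
from h import *
st=r.read_state();print(st['time'],st['ee_pos'],st['ft_force'],st['width'])
a=r.camera('scene');save('c8',cv2.resize(a[220:350,330:470],None,fx=4.5,fy=4.5,interpolation=2));save('w8',r.camera('wrist'))
E
```

```text
13.45 [0.53273191 0.24490202 0.05877887] [-0.26455827  0.46658025  0.17817127] 0.0870183789589686
```

View pics/c8.png

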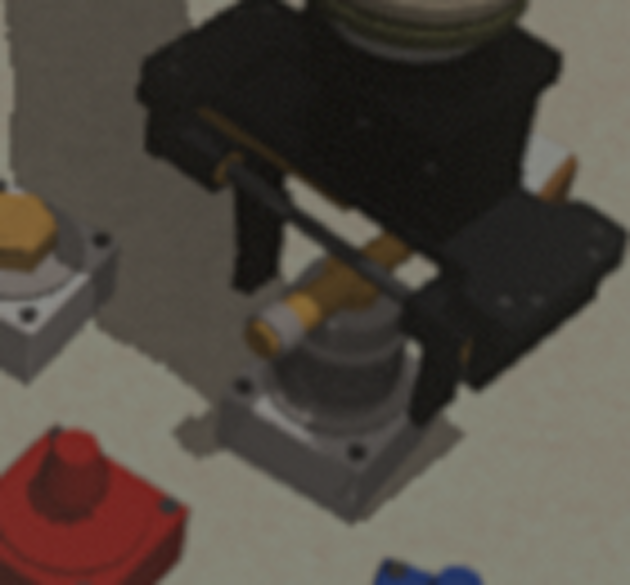

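View pics/w8.png

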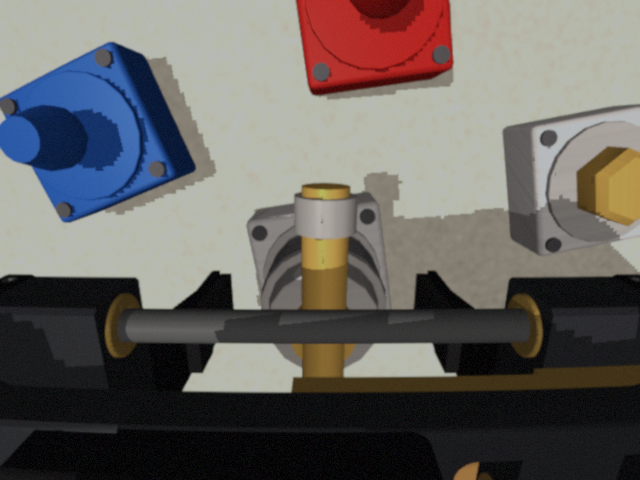

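After release the sleeve has sprung forward onto the flange in the scene picture, with the body's collar showing above it. The splitter stands upright and centred, and the fingers are clear. Now I retreat straight up.

Call:
move_arm --pt "1 0 0 -0.2 0" --pt "1 0 0 -0.4 0" --pt "1 0 0 -0.7 0" --pt "1 0 0 -0.8 0" --pt "1 0 0 -0.8 0" --pt "1 0 0 -0.8 0" --pt "1 0 0 -0.8 0" --pt "1 0 0 -0.8 0" --pt "1 0 0 -0.5 0" --pt "1 -0.6 0 0 0" --pt "1 -0.8 0 0 0" --pt "1 -0.8 0 0 0"

```text
time: 14.55
ee_pos: [0.4775, 0.2514, 0.2042]
eef_rot: [0.998, -0.058, 0.0, -0.0]
ft_force: [-0.0, 1.2, -0.1]
width: 0.0868
```

Call:
move_arm --pt "1 -0.6 0 0 0" --pt "1 0 0 0 0" --pt "1 0 0 0 0" --pt "1 0 0 0 0"

```text
time: 14.88
ee_pos: [0.4639, 0.2527, 0.2041]
eef_rot: [0.998, -0.059, 0.0, 0.0]
ft_force: [0.5, -0.5, -0.4]
width: 0.0871
```

```bash
python3 - <<'E'
from h import *
np.set_printoptions(precision=4,suppress=True)
st=r.read_state();print(st['time'],st['ee_pos'],st['ft_force'],st['width'])
a=r.camera('scene');w=r.camera('wrist')
for c in ('scene','wrist'):
  for d in r.tip_of(c,'splitter'): print(c,round(d['confidence'],2),c2w(c,d['position'],st))
for d in r.tip_of('scene','tee'): print('tee',round(d['confidence'],2),c2w('scene',d['position'],st))
B=cv2.resize(a[220:350,330:470],None,fx=4.5,fy=4.5,interpolation=2)
for t in np.linspace(0,2*np.pi,100):
    k=np.array([np.cos(t),np.sin(t),0])
    for z,rr in ((.044,.0275),(.079,.0275),(.092,.022)):
        u=(proj('scene',np.array([.533,.245,z])+rr*k)-[330,220])*4.5+2; cv2.circle(B,tuple(int(v) for v in u),1,(0,255,0),-1)
save('o9',B);save('w9',w)
E
```

```text
14.8833 [0.4639 0.2527 0.2041] [ 0.5043 -0.4792 -0.4486] 0.08711153622623388
scene 0.78 [0.5289 0.2455 0.0401]
wrist 0.59 [0.5349 0.2417 0.0403]
tee 0.91 [ 0.4739 -0.1182  0.0007]
```

View pics/o9.png

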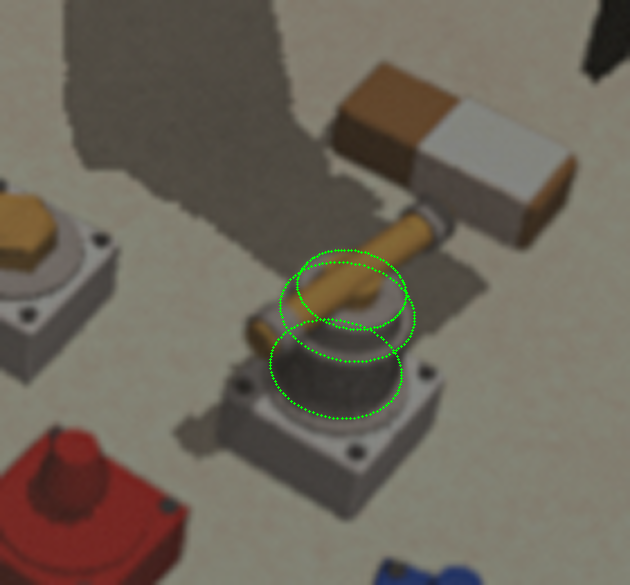

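View pics/w9.png

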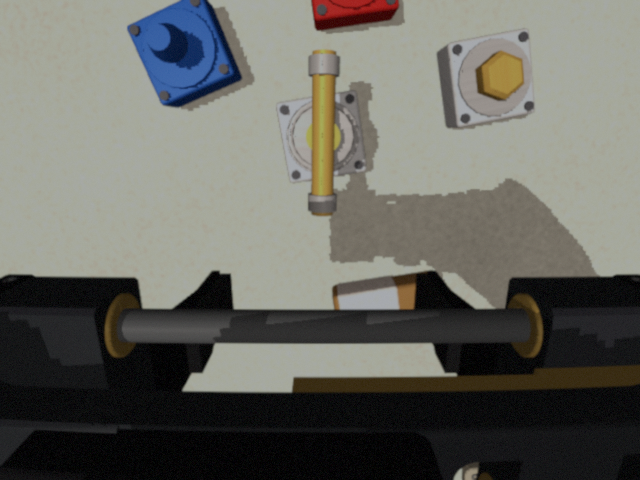

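The seated, sleeve-forward model rings match the scene picture, the network puts the mouth at z = 0.040, and the tee hasn't moved. Handing in.

```bash
python3 -c "
from bench import r
print(r.close_job(), r.read_state()['time'])"
```

```text
the job is handed in; nothing more can be done
the job is handed in; nothing more can be done
```

The splitter is on the bare plug of the grey outlet, upright and seated with its sleeve forward, and the job was handed in at about 15 s of the 35 s. The hand-in reports no verdict, so success rests on my own checks.

**What I did:** I gripped the splitter by its sleeve with the fingers straddling the pipe and lifted it. The mouth then hung about 20 mm below the TCP, as it should with the sleeve pulled back. I measured the plug from two wrist positions plus the fixed cameras and lowered the splitter onto it. The force fell from about −7 N hanging to −3 N once seated. I then opened the gripper and backed off.

**Last checks:**
- **Seating:** the networks put the splitter's mouth at z = 0.040 m in both views, which is the flange height. A model drawn for "seated, sleeve forward" matches the scene picture.
- **Robot and tee:** the gripper is clear and touches nothing. The tee was found within about 3 mm of where it started.

**Disagreements:**
- **Plug position:** the wrist camera and the fixed cameras differed by about 2 mm. I aimed between them and felt no side load going down.
- **Final mouth position:** the last network readings sideways differed by about 6 mm in x and 4 mm in y between views. That is roughly what their stated 4 mm accuracy allows. They lie on either side of the plug axis in x, and in y one is on it and the other about 3 mm off.
- **Pipe direction:** the first estimate from the fixed cameras was −3°, against about −7° from the wrist camera. I used the wrist value.

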